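# Square a card pack into the corner stop

## Robot

A 6-joint arm with a two-finger parallel gripper is mounted at the origin on a cart in front of the work surface, level with it; the furniture and walls round the work are solid. World frame = base frame: x ahead of the robot, y to its left, z up, the work surface at z = 0. Lengths are in mm, angles in rad, forces in N, time in s.
With the tool pointing down it reaches from about 275 to 1000 mm from the base axis. Payload 8.4 kg.
Tool frame: the origin (TCP) lies on the centre line of the jaws, within the pads' length; the fingertips stand 17 mm ahead of it and the grasp point (between the pads) lies 2 mm behind it (r.tcp_to_tips is the z of the fingertips in the tool frame, in mm); z points along the fingers, y is the direction in which the jaws open and shut (so a half turn about z gives the same grasp; the last joint's range is limited). The gripper opens to 85 mm and grips with 20 to 120 N. Pads are 22 mm wide; open, the fingers measure 114 mm over their backs; the gripper's body (76 mm by 85 mm) begins 54 mm behind the grasp point. The pads swing forward as they close: fully open they stand 13 mm farther back than shut.
Start: joints at [-1.331, 0.353, 1.633, -0, 1.155, -0.002], TCP at [149.655, -606.821, 248.281] pointing down, gripper open.
Joint ranges: [-2.63, 2.63], [-0.92, 2.1], [0.06, 2.66], [-1.3, 4.44], [0, 2.69], [-3.02, 3.02]. Speed limits (rad/s): [2.22, 2.22, 2.79, 3.14, 3.14, 3.14].

## Interface

Orientations are given as [roll, pitch, yaw] about the fixed x, y, z axes, in that order (R = Rz(yaw) Ry(pitch) Rx(roll)).
In Python, from rig import r, cams, job gives the robot as it stands.
- The arm moves only by the tool drive_tool, never from a script. Its argument "deltas" is a list of rows, each a list of 4 numbers: the shift along the tool's x, y, z in cm, then the turn about the tool's z in rad. In form: [[x, y, z, roll], ...]. A call has 1 to 12 rows; each row shifts and turns the commanded pose from where the row before left it, along the tool's axes as they then stand; what a row does not reach is not made up. A row lasts 1/12 s, in which the tool goes at most 41.7 mm and 7.16 degrees, less where a joint would pass 70% of its speed; a pose out of reach is approached as far as the arm can. A call with a gripper value outside its range is refused whole. "jaw" is the closure, from 0 (fully open) to 1 (shut), set as the call begins (left out, the last holds). The fingers move at their own pace and stop on an object; "force" is the grip in N (left out, the last holds). Time passes only in rows, so rows that do not move let the fingers close. It gives the time, the measured TCP pose, the force and the opening at its end, in the units of the state.
- r.sense(): the state, without advancing time (a new reading comes with each control period).
- cams.grab_frame(name): name is "side" or "top"; returns (picture, depth): 400x640x3 uint8, red, green, blue; 400x640 float32, mm along the optical axis (not along the pixel's ray), 0 where there is no reading.
- cams.camera_params(name): a dict with "fx", "fy", "cx", "cy" (pixels), "k1" (the pictures are not rectified: a ray, as slopes to the right and down, at radius r is drawn at 1 + k1 r^2 times it, then the intrinsics apply), "R" (3x3) and "t" (3): a world point X has camera coordinates R X + t. Camera axes: x right, y down, z forward; pixel columns grow to the right and rows downward; lengths in mm; the calibration is good to about 2 mm. A picture is of the moment at which its call begins. camera_params takes no time and is no camera call.
- job.sign_off(): hands the job in, once; it reports no verdict.
The state is a dict: "clock": time; "qpos": joint angles; "qvel": joint speeds; "joint_efforts": joint torques, N m; "eef_pos": TCP position; "tcp_rot": TCP orientation; "contact_force": force on the tool from outside, world axes, zero at the start; "wrist_torque": the same for the moment, N m; "opening": opening from 0.0 (shut) to 1.0 (fully open).
Only numpy, scipy, OpenCV 4.12 (cv2) and the standard library are available. Lean on these libraries where they do the work, as an engineer would, in place of code of your own. Each camera call takes 0.05 s, during which the arm holds its last target. There are 200 camera calls.

## Task

Before it is sleeved, the thick banded card pack has to be registered in the L-shaped wooden stop: push it over the table with the fingertips until it lies flush against the long fence and also against the short end stop, snug in the inside corner. Only push it, never grip, lift or tip it, do not ram it, and leave the gift box, the stamps, the ink tin and the tape roll where they are.

Things in the scene. Friction and masses are not known exactly. Their poses are not given: they have to be found in the camera images.
- corner_stop: L-shaped wooden stop screwed to the table, 26 mm high. The origin is its inside corner at table height. The long fence is 22 mm thick and its inside face (the plane x = 0 of this frame) runs 400 mm along -y from the corner; the short end stop is 22 mm thick and its inside face (the plane y = 0) runs 85 mm along -x, about toward the robot. The work goes on the side x < 0, y < 0. Its yaw differs by up to 5 degrees from the table's.
- pack_centre (a point): Centre (half-way up, 17 mm above its underside) of the card pack: a rigid flat block of pale cards with a paper band round its middle, 100 mm (own x) by 130 mm (own y) by 34 mm high, about 0.15 to 0.3 kg, the only card pack near the stop's inside. It starts turned by up to 11 degrees from the stop and its 130 mm side goes along the long fence, so that seated its centre is 50 mm from the fence and 65 mm from the end stop. It slides with light friction (1 to 3 N).
- card_pack: The same card pack; origin at the centre of its underside, own x along the 100 mm side, own y along the 130 mm side, z up.
- gift_box: Small dark lidded gift box, 62 mm (own x) by 85 mm (own y) by 50 mm high, loose, standing beside the pack, to the left or the right of it; leave it. Origin at the centre of its underside. The way along the fence behind it is wide enough for the pack.
- stamp_left: Rubber stamp, 40 x 40 mm, 74 mm high, standing outside the stop, left of the short end stop. Origin at the centre of its underside. Leave it.
- stamp_back: Rubber stamp, 35 x 50 mm, 74 mm high, standing behind the long fence. Origin at the centre of its underside. Leave it.
- ink_tin: Flat round tin, 62 mm across, 20 mm high, left of the work, nearer the robot than the end stop. Origin at the centre of its underside. Leave it.
- tape_roll: Roll of paper tape lying flat, 54 mm across, 15 mm high, to the right of the long fence's end. Origin at the centre of its underside. Leave it.
Not all that is in view belongs to the job. What is shaped like the card_pack but orange is not meant.

How it is judged:
By the outcome, as a careful person would: the job done as asked, in the order asked, and still so for the second after the job is handed in, with the robot touching nothing.
It also fails if it takes over 61 s, if anything falls off the work surface, if the arm or the gripper's body presses on something with over 40 N, if the wrist force passes 120 N, or if a joint passes its speed limit or range.

## Working session

There is one attempt and no reset: what is moved stays moved. The work goes in short steps, Python scripts to look and compute and a tool call to move; the robot and the scene stay as the last step left them, time stands still between calls to the robot, and variables do not carry over. Pictures are saved under pics/ and viewed, about 8 in all and at most 12, crops included, and the job is handed in when it is done.

Besides the shell and the picture viewer there is one more tool, called after "Emit:" as name(argument=value, ...) on one line, values as JSON. drive_tool: Moves the arm, as the interface text tells. Its arguments: {"type":"object","properties":{"deltas":{"type":"array"},"jaw":{"type":"number"},"force":{"type":"number"}},"required":["deltas"]}

```bash
mkdir -p pics
cat > h.py <<'E'
import numpy as np, cv2
from rig import r, cams, job
def grab(n):
    p,d=cams.grab_frame(n); return p,d,cams.camera_params(n)
def world(c,d):
    h,w=d.shape
    K=np.array([[c['fx'],0,c['cx']],[0,c['fy'],c['cy']],[0,0,1.]])
    u,v=np.meshgrid(np.arange(w),np.arange(h))
    pts=np.stack([u,v],-1).reshape(-1,1,2).astype(float)
    n=cv2.undistortPoints(pts,K,np.array([c['k1'],0,0,0,0.])).reshape(h,w,2)
    X=np.concatenate([n*d[...,None],d[...,None]],-1)
    return (X-np.array(c['t']))@np.array(c['R'])
E
python3 - <<'E'
from h import *
for n in('top','side'):
    p,d,c=grab(n); cv2.imwrite(f'pics/{n}0.png',p[...,::-1]); np.savez(f'{n}0.npz',p=p,d=d)
    W=world(c,d)
    print(n,c)
    for v in range(50,400,100):
        print([W[v,u].round().tolist() for u in range(60,640,170)])
print(r.sense())
E
```

```text
top {'fx': 422.17601616955744, 'fy': 422.17601616955744, 'cx': 315.9627069696763, 'cy': 199.09092249483123, 'k1': 0.014386457787132712, 'R': array([[-1.99680566e-03, -9.99875218e-01,  1.56704229e-02],
       [-9.96469484e-01,  6.74260323e-04, -8.39530452e-02],
       [ 8.39320034e-02, -1.57827361e-02, -9.96346488e-01]]), 't': array([-59.16316007, 559.31142532, 994.23820714])}
[[935.0, 578.0, 2.0], [905.0, 142.0, 77.0], [857.0, -233.0, 188.0], [867.0, -602.0, 167.0]]
[[678.0, 554.0, 24.0], [684.0, 153.0, 0.0], [684.0, -271.0, 0.0], [684.0, -696.0, 1.0]]
[[439.0, 556.0, 1.0], [437.0, 150.0, -1.0], [436.0, -265.0, 2.0], [436.0, -683.0, 2.0]]
[[21.0, 946.0, -709.0], [14.0, 274.0, -707.0], [10.0, -410.0, -709.0], [7.0, -1100.0, -713.0]]
side {'fx': 465.1602198998185, 'fy': 465.1602198998185, 'cx': 313.5008384604181, 'cy': 213.9523923747588, 'k1': 0.022102263361076083, 'R': array([[-0.99952789,  0.02953212,  0.00847702],
       [ 0.00759768,  0.5049062 , -0.86314078],
       [-0.02977047, -0.86266887, -0.5048922 ]]), 't': array([ 561.32527897,   74.66109582, 1090.72085186])}
[[1622.0, -125
[... 350 characters left out ...]
]]
{'clock': 0.1, 'qpos': array([-1.33140228e+00,  3.53599063e-01,  1.63406536e+00,  9.18116878e-06,
        1.15520318e+00, -2.36886887e-03]), 'qvel': array([-1.67872529e-04, -5.90931917e-04, -1.49358457e-03, -3.43875042e-04,
        7.92311100e-05, -5.09735678e-04]), 'joint_efforts': array([-6.56434477e-04, -6.06356335e+01, -3.42819858e+01, -2.56716896e-05,
        3.93011898e-03, -2.36858955e-05]), 'eef_pos': array([ 149.55813794, -606.41833421,  247.62174827]), 'tcp_rot': array([-3.14031773e+00, -1.14150561e-05,  2.41759201e-01]), 'contact_force': array([ 0.07045191, -0.58029707, -0.22983174]), 'wrist_torque': array([-0.03807723,  0.00655923, -0.00406598]), 'opening': 1.0011634018250248}
```

View pics/top0.png

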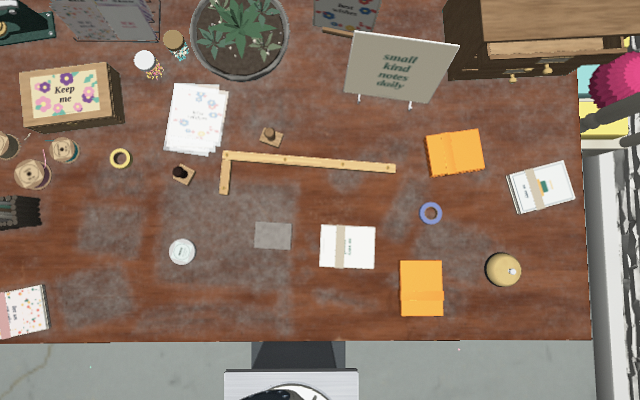

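View pics/side0.png

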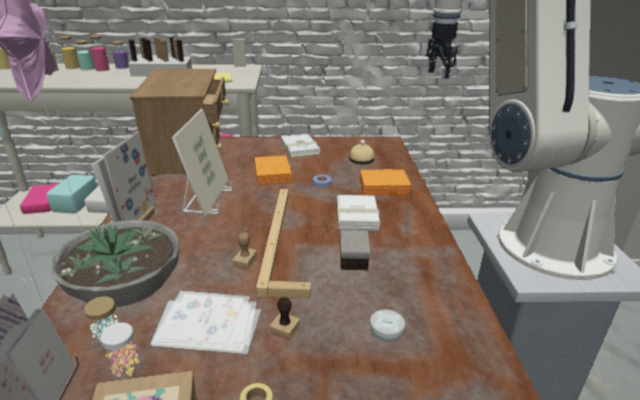

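Top view: stop corner at about (230,160) with the fence running right. The pack is at (347,247), the gift box at (273,235) between the pack and the end stop, and the orange decoys at (421,288) and (455,152). Next I measure them.

```bash
cat >> h.py <<'E'
def rect(W,roi,z,tol=5,name=''):
    u0,v0,u1,v1=roi; m=np.zeros(W.shape[:2],bool); m[v0:v1,u0:u1]=1
    m&=abs(W[...,2]-z)<tol
    n,l,s,_=cv2.connectedComponentsWithStats(m.astype(np.uint8)); k=1+s[1:,4].argmax(); P=W[l==k]
    (c,s,a)=cv2.minAreaRect(P[:,:2].astype(np.float32))
    print(name,'c',np.round(c,1),'size',np.round(s,1),'ang',round(a,2),'z',np.median(P[:,2]).round(1),len(P),'mean',P.mean(0).round(1)); return P
def stop(W):
    m=abs(W[...,2]-26)<6; m[:140]=0;m[205:]=0;m[:,:215]=0;m[:,402:]=0
    P=W[m]; 
    return P
E
python3 - <<'E'
from h import *
f=np.load('top0.npz'); c=cams.camera_params('top'); W=world(c,f['d'])
rect(W,(300,210,390,280),34,6,'pack'); rect(W,(245,205,305,260),50,6,'box')
rect(W,(160,230,205,275),20,6,'tin'); rect(W,(410,195,450,230),15,6,'tape')
P=stop(W)
# fence lines: per column bins, near edge
def edges(P,a,b,bins):
    out=[]
    for lo,hi in zip(bins[:-1],bins[1:]):
        q=P[(P[:,a]>=lo)&(P[:,a]<hi)]
        if len(q)>3: out.append([(lo+hi)/2,q[:,b].min(),q[:,b].max(),np.median(q[:,2])])
    return np.array(out)
print(P[:,:2].min(0),P[:,:2].max(0))
e=edges(P,1,0,np.arange(-180,240,20)); print(e.round(1))
e=edges(P,0,1,np.arange(590,730,10)); print(e.round(1))
p=f['p'];cv2.imwrite('pics/crop.png',cv2.resize(p[140:280,160:410,::-1],None,fx=3.2,fy=3.2,interpolation=cv2.INTER_CUBIC))
E
```

```text
pack c [ 444.9 -131.9] size [128.8 101.3] ang 87.25 z 35.1 2261 mean [ 445.6 -131.7   35.1]
box c [472.  43.] size [85.3 61.8] ang 86.5 z 50.7 972 mean [472.   42.7  50.7]
tin c [434.6 259.9] size [60.4 59.3] ang 89.56 z 20.7 544 mean [434.6 259.9  20.7]
tape c [ 524.8 -339.3] size [52.7 51.4] ang 89.8 z 15.5 289 mean [ 525.5 -338.9   15.5]
[ 571.3325956  -254.49172686] [704.23411733 173.6548651 ]
[[-170.   629.9  652.8   25.9]
 [-150.   629.9  652.4   27. ]
 [-130.   632.5  654.5   26.4]
 [-110.   634.4  654.7   26.5]
 [ -90.   634.7  657.5   26.6]
 [ -70.   636.7  659.9   26. ]
 [ -50.   639.4  659.7   26.8]
 [ -30.   639.7  662.2   26.1]
 [ -10.   641.9  664.    26.6]
 [  10.   642.8  664.7   26.1]
 [  30.   644.5  704.2   25.4]
 [  50.   646.7  704.    25.6]
 [  70.   648.8  704.2   26. ]
 [  90.   649.1  671.8   26.1]
 [ 110.   651.6  674.4   26.3]
 [ 130.   653.6  674.7   26.7]
 [ 150.   571.3  676.7   26.5]
 [ 170.   571.5  676.2   26.5]]
[[ 595.   151.6  173.7   26. ]
 [ 605.   151.9  171.1   26.7]
 [ 615.   149.6  171.2   26.7]
 [ 625.  -251.9  172.3   26. ]
 [ 635.  -254.5  169.4   26.4]
 [ 645.  -252.1  169.9   26.3]
 [ 655.  -160.4  167.2   26.6]
 [ 665.   -38.3  167.6   26.8]
 [ 675.    85.6  167.9   26.5]
 [ 685.    32.3   42.1   21.6]
 [ 695.    29.8   68.6   23.2]
 [ 705.    27.5   78.8   23.5]]
```

View pics/crop.png

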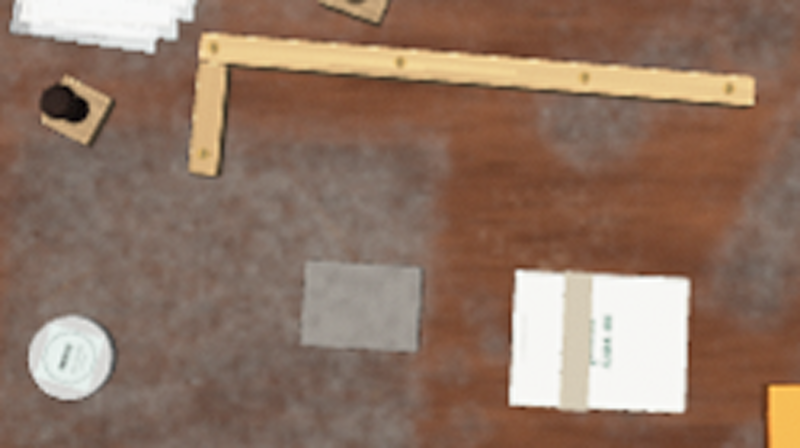

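```bash
cat > fit.py <<'E'
from h import *
f=np.load('top0.npz'); c=cams.camera_params('top'); W=world(c,f['d'])
P=stop(W); P=P[P[:,0]<680]
A=P[(P[:,1]<142)]; B=P[(P[:,1]>142)&(P[:,0]<640)]
A=A[abs(A[:,0]-np.polyval(np.polyfit(A[:,1],A[:,0],1),A[:,1]))<15]
for Q in(A,B):
    l=cv2.fitLine(Q[:,:2].astype(np.float32),cv2.DIST_HUBER,0,.01,.01).ravel(); print(l.round(4),cv2.minAreaRect(Q[:,:2].astype(np.float32)))
    if Q is A: d=l[:2]*np.sign(l[1]); o=l[2:]
    else: ob=l[2:]
psi=np.arctan2(-d[0],d[1]); n=np.array([d[1],-d[0]])
# corner: fence face offset -11 along n, end face offset -11 along d
M=np.array([n,d]); cor=np.linalg.solve(M,[n@o-11,d@ob-11]); print('psi',psi,'deg',np.degrees(psi),'corner',cor,'seat',cor-50*n-65*d)
np.savez('stop.npz',psi=psi,cor=cor,n=n,d=d); pk=rect(W,(300,210,390,280),34,6,'pack')
print(r.tcp_to_tips)
E
python3 fit.py
```

```text
[ 7.950000e-02  9.968000e-01  6.487248e+02 -5.549370e+01] ((649.4952392578125, -56.16343688964844), (396.9621276855469, 23.277801513671875), 85.38902282714844)
[ 9.959000e-01 -9.090000e-02  6.052712e+02  1.611977e+02] ((605.6173095703125, 162.07144165039062), (23.127273559570312, 69.07495880126953), 85.91727447509766)
psi -0.07953485 deg -4.557011 corner [653.7733  146.29707] seat [598.7671    85.475105]
pack c [ 444.9 -131.9] size [128.8 101.3] ang 87.25 z 35.1 2261 mean [ 445.6 -131.7   35.1]
17.0
```

Emit:
drive_tool(deltas=[[1.77,-2.29,0,0],[1.77,-2.29,0,0],[1.77,-2.29,0,0],[1.77,-2.29,0,0],[1.77,-2.29,0,0],[1.77,-2.29,0,0],[1.77,-2.29,0,0],[1.77,-2.29,0,0],[1.77,-2.29,0,0],[1.77,-2.29,0,0],[1.77,-2.29,0,0],[1.77,-2.29,0,0]], jaw=0)

```text
clock: 1.1
eef_pos: [290.2, -287.7, 248.2]
tcp_rot: [-3.141, 0.0, 0.241]
contact_force: [-0.4, 0.2, -0.7]
opening: 1.002
```

Emit:
drive_tool(deltas=[[1.77,-2.29,0,0],[1.77,-2.29,0,0],[1.77,-2.29,0,0],[1.77,-2.29,0,0],[1.77,-2.29,0,0],[1.77,-2.29,0,0],[0,0,2,0.107],[0,0,2,0.107],[0,0,2,0.108],[0,0,2,0],[0,0,0,0]])

```text
clock: 2.02
eef_pos: [358.1, -129.4, 165.5]
tcp_rot: [-3.14, 0.005, -0.08]
contact_force: [-1.3, 0.0, 0.2]
opening: 0.997
```

Emit:
drive_tool(deltas=[[0,0,3,0],[0,0,3,0],[0,0,3,0],[0,0,2.5,0],[0,0,1.5,0],[0,0,0.8,0],[0,0,0,0],[0,0,0,0]])

```text
clock: 2.68
eef_pos: [360.7, -130.5, 30.8]
tcp_rot: [-3.142, 0.0, -0.08]
contact_force: [-0.3, 0.7, -0.6]
opening: 1.001
```

Run:
```python
from h import *
p,d,c=grab('side'); cv2.imwrite('pics/side1.png',cv2.resize(p[150:310,260:500,::-1],None,fx=3,fy=3)); print(r.sense()['eef_pos'],r.sense()['contact_force'])
W=world(c,d)
```

```text
[ 361.00576718 -130.61788871   31.18086585] [ 0.30941492  0.21028662 -0.6439092 ]
```

View pics/side1.png

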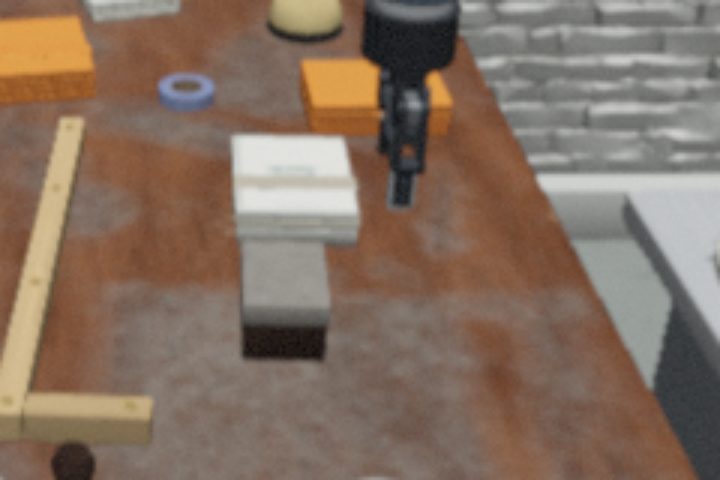

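Run:
```python
from h import *
c=cams.camera_params('side')
for y in(-75,-88):
  for z in(5,14,27):
    X=np.array(c['R'])@[361,y,z]+c['t']; print(y,z,c['fx']*X[0]/X[2]+c['cx'],c['fy']*X[1]/X[2]+c['cy'])
```

```text
-75 5 394.2714072503923 228.29642725506994
-75 14 394.6252315263734 225.1773236315725
-75 27 395.1413301974963 220.62770580018454
-88 5 393.33120069957374 225.50973261930397
-88 14 393.6778520873279 222.41005499117233
-88 27 394.1834398899274 217.88920419946888
```

Emit:
drive_tool(deltas=[[0,0,0.7,0],[0,0,0.6,0],[0.6,0,0,0],[0.6,0,0,0],[0.3,0,0,0],[0.2,0,0,0],[0.2,0,0,0],[0.2,0,0,0],[0.2,0,0,0],[0.2,0,0,0],[0.2,0,0,0],[0.2,0,0,0]])

```text
clock: 3.73
eef_pos: [389.1, -132.6, 17.2]
tcp_rot: [-3.141, 0.001, -0.08]
contact_force: [-0.8, 0.1, 1.0]
opening: 0.998
```

Emit:
drive_tool(deltas=[[0.3,0,0,0],[0.4,0,0,0],[0.5,0,0,0],[0.5,0,0,0],[0.5,0,0,0],[0.5,0,0,0],[0.5,0,0,0],[0.5,0,0,0],[0.5,0,0,0],[0.5,0,0,0],[0.5,0,0,0],[0.3,0,0,0]])

```text
clock: 4.73
eef_pos: [444.9, -137.2, 17.3]
tcp_rot: [3.141, -0.001, -0.08]
contact_force: [-1.2, 0.4, 1.7]
opening: 1.001
```

```bash
cat > look.py <<'E'
import sys
from h import *
p,d,c=grab('top'); W=world(c,d); cv2.imwrite('pics/%s.png'%sys.argv[1],cv2.resize(p[130:280,160:450,::-1],None,fx=2.7,fy=2.7))
white=(p.min(-1)>165)|((abs(p.astype(int)-[205,195,175]).max(-1)<35))
m=(abs(W[...,2]-34)<6)&(W[...,0]>380)&(W[...,0]<670)&(W[...,1]>-260)&(W[...,1]<160)&(p.min(-1)>130)
n,l,s,_=cv2.connectedComponentsWithStats(m.astype(np.uint8)); k=1+s[1:,4].argmax(); P=W[l==k]
print('pack',cv2.minAreaRect(P[:,:2].astype(np.float32)),len(P),P[:,2].mean())
b=(abs(W[...,2]-50)<5)&(W[...,0]<560)&(W[...,1]>-20)&(W[...,1]<110)&(W[...,0]>420)
if b.any(): print('box',cv2.minAreaRect(W[b][:,:2].astype(np.float32)))
S=np.load('stop.npz'); q=(P[:,:2]-S['cor'])@np.array([S['n'],S['d']]).T
print('stopframe lo/hi',np.percentile(q,1,0).round(1),np.percentile(q,99,0).round(1)); s=r.sense(); print(s['clock'],s['eef_pos'],s['contact_force'])
E
python3 look.py a
```

```text
pack ((505.8871154785156, -138.40115356445312), (128.4977569580078, 98.60230255126953), 85.35479736328125) 1263 35.073827098751494
box ((472.05059814453125, 42.885589599609375), (84.86092376708984, 61.9271240234375), 86.49066925048828)
stopframe lo/hi [-169.2 -358.3] [ -76.8 -232. ]
4.7833 [ 445.35149323 -137.26985193   17.37517481] [ 0.46726881 -0.16504377  0.46066395]
```

Emit:
drive_tool(deltas=[[0.4,0,0,0],[0.5,0,0,0],[0.6,0,0,0],[0.6,0,0,0],[0.6,0,0,0],[0.6,0,0,0],[0.6,0,0,0],[0.6,0,0,0],[0.6,0,0,0],[0.6,0,0,0],[0.5,0,0,0],[0.3,0,0,0]])

```text
clock: 5.78
eef_pos: [509.7, -142.4, 17.3]
tcp_rot: [3.142, -0.001, -0.08]
contact_force: [-1.0, -1.0, 0.6]
opening: 1.005
```

Emit:
drive_tool(deltas=[[0.15,0,0,0],[0.15,0,0,0],[0.1,0,0,0],[0.1,0,0,0],[0.1,0,0,0],[0.1,0,0,0],[0,0,0,0]])

```text
clock: 6.37
eef_pos: [516.0, -142.9, 17.3]
tcp_rot: [3.142, -0.0, -0.08]
contact_force: [-0.4, 0.2, -0.6]
opening: 1.001
```

Emit:
drive_tool(deltas=[[0.1,0,0,0],[0.1,0,0,0],[0.1,0,0,0],[0,0,0,0]])

```text
clock: 6.7
eef_pos: [519.1, -143.1, 17.3]
tcp_rot: [3.142, -0.0, -0.08]
contact_force: [-0.3, 0.4, -0.2]
opening: 0.997
```

Emit:
drive_tool(deltas=[[0.1,0,0,0],[0.1,0,0,0],[0,0,0,0]])

```text
clock: 6.95
eef_pos: [521.0, -143.2, 17.3]
tcp_rot: [3.142, -0.0, -0.08]
contact_force: [1.2, 0.6, 0.4]
opening: 0.996
```

```bash
python3 look.py b
```

```text
pack ((589.0404052734375, -145.02044677734375), (128.35812377929688, 99.95503997802734), 85.36182403564453) 566 34.89335535946369
box ((471.99420166015625, 42.75043487548828), (85.12689971923828, 61.81715393066406), 86.54383850097656)
stopframe lo/hi [ -88.7 -358.6] [   6.3 -231.7]
7.0 [ 521.03226724 -143.25896706   17.31074713] [-0.31454251  0.90232859  0.31112412]
```

Emit:
drive_tool(deltas=[[0.1,0,0,0],[0.1,0,0,0],[0,0,0,0]])

```text
clock: 7.25
eef_pos: [521.7, -143.2, 17.1]
tcp_rot: [-3.141, 0.002, -0.08]
contact_force: [-3.9, -0.0, 3.6]
opening: 1.005
```

Emit:
drive_tool(deltas=[[0.1,0,0,0],[0,0,0,0],[0,0,0,0]])

```text
clock: 7.5
eef_pos: [521.7, -143.1, 16.9]
tcp_rot: [-3.141, 0.004, -0.08]
contact_force: [-7.1, -0.5, 5.3]
opening: 1.001
```

Emit:
drive_tool(deltas=[[-0.5,0,0,0],[-1.0,0,0,0],[0,0,-2,0],[0,0,-3,0],[0,0,-3,0],[1.8,2.3,0,0],[1.8,2.3,0,0],[1.8,2.3,0,0],[1.8,2.2,0,0],[0,0,0,-0.121],[0,0,0,-0.121],[0,0,0,-0.121]])

```text
clock: 8.5
eef_pos: [573.1, -239.3, 97.0]
tcp_rot: [3.141, -0.0, 0.288]
contact_force: [-0.7, -0.3, -0.2]
opening: 1.0
```

Emit:
drive_tool(deltas=[[0,0,0,-0.121],[0,0,0,-0.121],[0,0,0,-0.121],[0,0,0,-0.121],[0,0,0,-0.121],[0,0,0,-0.121],[0,0,0,-0.121],[0,0,0,-0.121],[0,0,0,-0.121],[0,0,0,-0.119],[0,0,0,0],[0,0,0,0]], jaw=0.5)

```text
clock: 9.5
eef_pos: [573.1, -238.7, 97.3]
tcp_rot: [3.141, 0.0, 1.487]
contact_force: [0.0, 0.6, -0.5]
opening: 0.502
```

```bash
cat > sf.py <<'E'
from h import *
S=np.load('stop.npz'); s=r.sense(); e=s['eef_pos'][:2]-S['cor']
print(s['clock'],s['eef_pos'].round(1),s['tcp_rot'].round(3),'stop frame',(S['n']@e).round(1),(S['d']@e).round(1),s['opening'],s['contact_force'].round(1))
E
python3 sf.py; python3 look.py c
```

```text
9.5 [ 573.1 -238.7   97.3] [3.141 0.    1.487] stop frame -49.9 -390.2 0.5020249720444911 [ 0.   0.6 -0.5]
pack ((588.3020629882812, -145.08335876464844), (128.5190887451172, 112.92613220214844), 85.36402893066406) 2207 35.059381855595404
box ((472.01434326171875, 42.81056594848633), (85.11204528808594, 61.91349792480469), 86.48328399658203)
stopframe lo/hi [ -96.8 -358.5] [   3.2 -232.8]
9.55 [ 573.10999275 -238.71315568   97.28699161] [ 0.13631784 -1.04731491  0.26911579]
```

View pics/c.png

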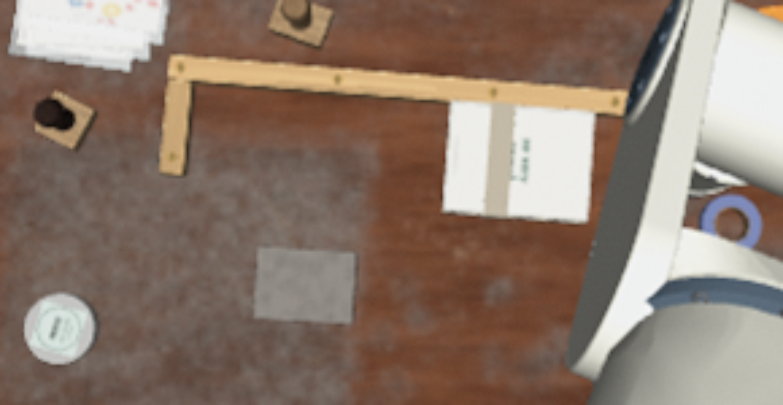

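Emit:
drive_tool(deltas=[[0,0,2.5,0],[0,0,2.5,0],[0,0,1.6,0],[0,0,0.8,0],[0.5,0,0,0],[0.5,0,0,0],[0.3,0,0,0],[0.2,0,0,0],[0.2,0,0,0],[0.2,0,0,0],[0.2,0,0,0],[0.2,0,0,0]])

```text
clock: 10.55
eef_pos: [575.4, -215.8, 23.7]
tcp_rot: [3.141, 0.0, 1.491]
contact_force: [-0.4, -1.7, 1.4]
opening: 0.494
```

Emit:
drive_tool(deltas=[[0.3,0,0,0],[0.4,0,0,0],[0.5,0,0,0],[0.5,0,0,0],[0.5,0,0,0],[0.5,0,0,0],[0.5,0,0,0],[0.5,0,0,0],[0.5,0,0,0],[0.5,0,0,0],[0.5,0,0,0],[0.5,0,0,0]])

```text
clock: 11.55
eef_pos: [579.7, -158.4, 23.2]
tcp_rot: [-3.142, -0.0, 1.491]
contact_force: [0.2, -0.6, -0.2]
opening: 0.502
```

```bash
python3 sf.py; python3 look.py d
```

```text
11.55 [ 579.7 -158.4   23.2] [-3.142 -0.     1.491] stop frame -49.7 -309.7 0.5023740156199143 [ 0.2 -0.6 -0.2]
pack ((589.64990234375, -61.57796096801758), (87.63338470458984, 104.07979583740234), 85.21192169189453) 1465 35.12841941585015
box ((471.9989929199219, 42.738304138183594), (84.80625915527344, 61.85538864135742), 86.3345718383789)
stopframe lo/hi [ -97.7 -253.7] [  -0.2 -169.4]
11.6 [ 579.62654669 -157.70762296   23.18819811] [-0.7044745   0.57617185 -0.16519051]
```

Emit:
drive_tool(deltas=[[0.5,0,0,0],[0.6,0,0,0],[0.6,0,0,0],[0.6,0,0,0],[0.6,0,0,0],[0.6,0,0,0],[0.6,0,0,0],[0.6,0,0,0],[0.6,0,0,0],[0.6,0,0,0],[0.6,0,0,0],[0.6,0,0,0]])

```text
clock: 12.6
eef_pos: [585.4, -87.6, 23.3]
tcp_rot: [-3.142, -0.0, 1.491]
contact_force: [-0.1, 0.3, -0.5]
opening: 0.503
```

Emit:
drive_tool(deltas=[[0.6,0,0,0],[0.6,0,0,0],[0.6,0,0,0],[0.6,0,0,0],[0.6,0,0,0],[0.6,0,0,0],[0.6,0,0,0],[0.6,0,0,0],[0.6,0,0,0],[0.6,0,0,0],[0.5,0,0,0],[0.4,0,0,0]])

```text
clock: 13.6
eef_pos: [590.9, -18.8, 23.3]
tcp_rot: [3.142, -0.0, 1.491]
contact_force: [0.5, 0.0, -0.1]
opening: 0.499
```

```bash
python3 sf.py; python3 look.py e
```

```text
13.6 [590.9 -18.8  23.3] [ 3.142 -0.     1.491] stop frame -49.5 -169.6 0.49871332758161807 [ 0.5  0.  -0.1]
pack ((568.3985595703125, 27.924375534057617), (62.18006134033203, 23.981369018554688), 87.5923080444336) 218 35.19447679357509
stopframe lo/hi [ -87.6 -153.6] [-63.9 -94.2]
13.65 [590.9546766  -18.35413574  23.27294284] [ 0.25429502 -0.16150588  0.23510255]
```

Emit:
drive_tool(deltas=[[0.3,0,0,0],[0.2,0,0,0],[0.2,0,0,0],[0.2,0,0,0],[0.2,0,0,0],[0.2,0,0,0],[0.2,0,0,0],[0.2,0,0,0],[0.2,0,0,0],[0.2,0,0,0],[0.1,0,0,0],[0.1,0,0,0]])

```text
clock: 14.65
eef_pos: [592.7, 3.6, 23.3]
tcp_rot: [-3.142, 0.0, 1.491]
contact_force: [-0.7, -0.9, 0.2]
opening: 0.498
```

Emit:
drive_tool(deltas=[[0.1,0,0,0],[0.1,0,0,0],[0.1,0,0,0],[0,0,0,0]])

```text
clock: 14.98
eef_pos: [593.0, 6.7, 23.3]
tcp_rot: [3.142, -0.0, 1.491]
contact_force: [0.0, -0.3, 0.1]
opening: 0.497
```

Emit:
drive_tool(deltas=[[0.1,0,0,0],[0.1,0,0,0],[0,0,0,0]])

```text
clock: 15.23
eef_pos: [593.1, 8.6, 23.3]
tcp_rot: [-3.142, -0.0, 1.491]
contact_force: [-0.3, -0.5, 0.7]
opening: 0.5
```

Emit:
drive_tool(deltas=[[0.1,0,0,0],[0.1,0,0,0],[0,0,0,0]])

```text
clock: 15.48
eef_pos: [593.3, 10.5, 23.3]
tcp_rot: [3.142, 0.0, 1.491]
contact_force: [0.9, -0.4, 0.5]
opening: 0.5
```

Emit:
drive_tool(deltas=[[0.1,0,0,0],[0.1,0,0,0],[0,0,0,0]])

```text
clock: 15.73
eef_pos: [593.3, 10.7, 23.3]
tcp_rot: [-3.142, 0.002, 1.492]
contact_force: [-0.9, -13.2, 0.8]
opening: 0.503
```

Emit:
drive_tool(deltas=[[-0.3,0,0,0],[-1.0,0,0,0],[-1.5,0,0,0],[-1.5,0,-2,0],[0,0,-3,0],[0,0,-3,0],[-3,0,0,0],[-3,0,0,0],[-3,0,0,0],[-3,0,0,0],[-3,0,0,0],[-3,0,0,0]])

```text
clock: 16.73
eef_pos: [575.1, -211.5, 103.4]
tcp_rot: [3.141, -0.0, 1.491]
contact_force: [0.7, 0.0, 0.3]
opening: 0.5
```

```bash
python3 sf.py; python3 look.py f
python3 - <<'E'
import cv2
from h import *
p,d,c=grab('top'); cv2.imwrite('pics/f2.png',cv2.resize(p[145:220,205:325,::-1],None,fx=6,fy=6,interpolation=cv2.INTER_CUBIC))
E
```

```text
16.7333 [ 575.1 -211.5  103.4] [ 3.141 -0.     1.491] stop frame -50.0 -362.9 0.500020582889774 [0.7 0.  0.3]
pack ((600.5623168945312, 87.18704223632812), (129.2223663330078, 102.6798324584961), 85.73640441894531) 2206 35.17570544011813
box ((472.0330505371094, 42.87609100341797), (85.13774871826172, 61.833770751953125), 86.3743896484375)
stopframe lo/hi [ -97.5 -126.7] [-0.5 -0.3]
16.7833 [ 575.15625674 -216.22825515  103.59973172] [-0.16323019 -3.65179915  0.33735579]
```

View pics/f2.png

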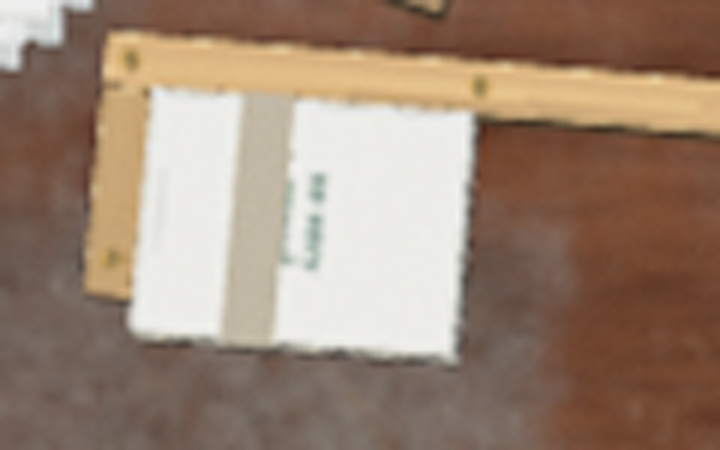

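Emit:
drive_tool(deltas=[[2.5,-0.6,0,0],[2.5,-0.6,0,0],[2.5,-0.6,0,0],[2.5,-0.6,0,0],[2.5,-0.6,0,0],[2.5,-0.6,0,0],[2.5,-0.6,0,0],[2.5,-0.6,0,0],[2.5,-0.6,0,0],[2.5,-0.6,0,0],[2.5,-0.6,0,0],[2.5,-0.6,0,0]], jaw=0)

```text
clock: 17.83
eef_pos: [527.1, 96.6, 103.3]
tcp_rot: [-3.141, -0.0, 1.491]
contact_force: [-0.2, 0.4, 0.2]
opening: 1.002
```

Emit:
drive_tool(deltas=[[0,0,0,0.121],[0,0,0,0.121],[0,0,0,0.121],[0,0,0,0.121],[0,0,0,0.121],[0,0,0,0.121],[0,0,0,0.121],[0,0,0,0.121],[0,0,0,0.121],[0,0,0,0.121],[0,0,0,0.121],[0,0,0,0.121]])

```text
clock: 18.83
eef_pos: [527.4, 95.4, 103.2]
tcp_rot: [-3.141, 0.0, 0.033]
contact_force: [-0.4, -0.3, -0.2]
opening: 0.996
```

Emit:
drive_tool(deltas=[[0,0,0,0.119],[0,0,0,0],[0,0,0,0]])

```text
clock: 19.08
eef_pos: [527.5, 95.3, 103.3]
tcp_rot: [-3.141, 0.0, -0.076]
contact_force: [-0.1, 0.4, 0.2]
opening: 0.999
```

```bash
python3 sf.py
```

```text
19.0833 [527.5  95.3 103.3] [-3.141  0.    -0.076] stop frame -121.8 -60.9 0.9986360504455132 [-0.1  0.4  0.2]
```

Emit:
drive_tool(deltas=[[0,0.4,2.5,0.004],[0,0,2.5,0],[0,0,1.7,0],[0,0,0.8,0],[0.3,0,0,0],[0.3,0,0,0],[0.2,0,0,0],[0.2,0,0,0],[0.1,0,0,0],[0.1,0,0,0],[0,0,0,0]])

```text
clock: 20.0
eef_pos: [539.9, 90.0, 28.8]
tcp_rot: [-3.141, -0.001, -0.084]
contact_force: [-0.0, -0.8, -0.1]
opening: 1.004
```

Emit:
drive_tool(deltas=[[0.1,0,0,0],[0.1,0,0,0],[0,0,0,0]])

```text
clock: 20.25
eef_pos: [540.2, 89.8, 28.1]
tcp_rot: [3.141, 0.003, -0.084]
contact_force: [-5.3, 1.6, 3.6]
opening: 1.0
```

```bash
python3 sf.py
```

```text
20.25 [540.2  89.8  28.1] [ 3.141e+00  3.000e-03 -8.400e-02] stop frame -108.8 -65.4 0.9997251335218066 [-5.3  1.6  3.6]
```

Emit:
drive_tool(deltas=[[-0.2,0,0,0],[-0.4,0,0,0],[-0.4,0,0,0],[0,0,-2,0],[0,0,-3,0],[0,0,-3,0],[-2,0,-1,0],[-3,0,0,0],[-3,0,0,0],[-3,0,0,0],[-3,0,0,0],[-3,0,0,0]])

```text
clock: 21.25
eef_pos: [360.4, 104.8, 118.3]
tcp_rot: [-3.141, -0.0, -0.085]
contact_force: [0.6, -0.7, 0.5]
opening: 0.999
```

```bash
python3 sf.py; python3 look.py g
python3 - <<'E'
from h import *
p,d,c=grab('top'); cv2.imwrite('pics/g2.png',cv2.resize(p[145:260,165:325,::-1],None,fx=5,fy=5,interpolation=cv2.INTER_CUBIC))
E
```

```text
21.25 [360.4 104.8 118.3] [-3.141 -0.    -0.085] stop frame -289.1 -64.6 0.9986542330802936 [ 0.6 -0.7  0.5]
pack ((606.7833251953125, 86.41181182861328), (130.64096069335938, 116.10977935791016), 84.27823638916016) 2238 35.08680194200199
box ((472.0552062988281, 42.858856201171875), (85.10570526123047, 61.82614517211914), 86.57752227783203)
stopframe lo/hi [ -97.2 -127. ] [ 4.9 -0.6]
21.3 [353.69267981 103.93977506 117.18720906] [-6.23686358 -1.72171386 -1.93517921]
```

View pics/g2.png

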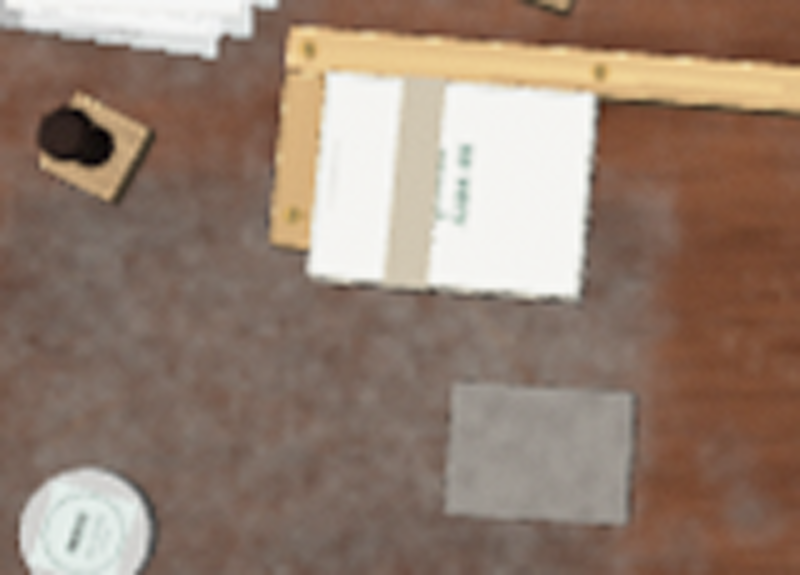

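Emit:
drive_tool(deltas=[[0,0,0,0],[0,0,0,0],[0,0,0,0],[0,0,0,0]])

```text
clock: 21.68
eef_pos: [363.2, 105.0, 118.4]
tcp_rot: [-3.141, -0.001, -0.085]
contact_force: [0.3, 0.3, -0.3]
opening: 0.995
```

```bash
python3 sf.py
python3 - <<'E'
import cv2,numpy as np
f,g=[cv2.imread(f'pics/{n}.png',0).astype(np.float32) for n in 'fg']
c=lambda i,a:i[int((a[1]-130)*2.7):int((a[3]-130)*2.7),int((a[0]-160)*2.7):int((a[2]-160)*2.7)].copy()
for n,a in(('pack',(238,166,288,202)),('right edge',(272,166,290,202)),('ref box',(245,215,300,255))):
    s,q=cv2.phaseCorrelate(c(f,a),c(g,a)); print(n,np.array(s)/2.7*2.3,'mm (right,down)',q)
E
```

```text
21.6833 [363.2 105.  118.4] [-3.141e+00 -1.000e-03 -8.500e-02] stop frame -286.4 -64.2 0.9946854318798373 [ 0.3  0.3 -0.3]
pack [0.45160262 0.01930507] mm (right,down) 0.8937140305836996
right edge [0.07879143 0.02785055] mm (right,down) 0.9451106913566589
ref box [ 0.02536802 -0.04305969] mm (right,down) 0.8760617186110696
```

Emit:
drive_tool(deltas=[[2.36,0.96,0,0],[2.36,0.96,0,0],[2.36,0.96,0,0],[2.36,0.96,0,0],[2.36,0.96,0,0],[2.36,0.96,0,0],[2.36,0.96,0,0],[2.36,0.96,0,0],[2.36,0.96,0,0],[2.36,0.96,0,0],[0,0,0,-0.121],[0,0,0,-0.121]], jaw=0.5)

```text
clock: 22.68
eef_pos: [591.0, -11.8, 117.7]
tcp_rot: [3.141, -0.0, 0.161]
contact_force: [0.6, -0.1, 0.0]
opening: 0.502
```

Emit:
drive_tool(deltas=[[0,0,0,-0.121],[0,0,0,-0.121],[0,0,0,-0.121],[0,0,0,-0.121],[0,0,0,-0.121],[0,0,0,-0.121],[0,0,0,-0.121],[0,0,0,-0.121],[0,0,0,-0.121],[0,0,0,-0.121],[0,0,0,-0.115],[0,0,0,0]])

```text
clock: 23.68
eef_pos: [589.6, -10.9, 117.9]
tcp_rot: [-3.141, 0.0, 1.488]
contact_force: [0.9, 0.0, 0.1]
opening: 0.498
```

```bash
python3 sf.py
```

```text
23.6833 [589.6 -10.9 117.9] [-3.141  0.     1.488] stop frame -51.5 -161.8 0.4984353681757761 [0.9 0.  0.1]
```

Emit:
drive_tool(deltas=[[0,0,3,0],[0,0,3,0],[0,0,2.2,0],[0,0,1.2,0],[0.4,0,0,0],[0.5,0,0,0],[0.4,0,0,0],[0.2,0,0,0],[0.2,0,0,0],[0.1,0,0,0],[0.1,0,0,0],[0,0,0,0]])

```text
clock: 24.68
eef_pos: [591.0, 8.5, 24.7]
tcp_rot: [3.141, -0.0, 1.483]
contact_force: [0.8, 0.4, -0.1]
opening: 0.499
```

Emit:
drive_tool(deltas=[[0.1,0,0,0],[0.1,0,0,0],[0,0,0,0]])

```text
clock: 24.93
eef_pos: [591.0, 10.4, 24.3]
tcp_rot: [-3.142, 0.0, 1.483]
contact_force: [0.1, -0.2, -0.4]
opening: 0.501
```

```bash
python3 sf.py
```

```text
24.9333 [591.   10.4  24.3] [-3.142  0.     1.483] stop frame -51.8 -140.4 0.5009900167720521 [ 0.1 -0.2 -0.4]
```

Emit:
drive_tool(deltas=[[0.1,0,0,0],[0.05,0,0,0],[0,0,0,0]])

```text
clock: 25.18
eef_pos: [591.0, 10.7, 24.3]
tcp_rot: [-3.141, 0.002, 1.484]
contact_force: [-0.9, -8.0, 1.8]
opening: 0.502
```

```bash
python3 sf.py
```

```text
25.1833 [591.   10.7  24.3] [-3.141e+00  2.000e-03  1.484e+00] stop frame -51.8 -140.2 0.5017051747938012 [-0.9 -8.   1.8]
```

Pressed against the end stop at the same place as before. I'll retreat, check and hand in.

Emit:
drive_tool(deltas=[[-0.3,0,0,0],[-1.0,0,0,0],[-1.5,0,0,0],[-1.5,0,-2,0],[0,0,-3,0],[0,0,-3,0],[-3,0,0,0],[-3,0,0,0],[-3,0,0,0],[-3,0,0,0],[-1,0,0,0],[0,0,0,0]])

```text
clock: 26.18
eef_pos: [575.5, -163.1, 104.3]
tcp_rot: [3.141, 0.0, 1.48]
contact_force: [-0.5, 0.8, 0.7]
opening: 0.502
```

Emit:
drive_tool(deltas=[[0,0,0,0],[0,0,0,0],[0,0,0,0],[0,0,0,0]])

```text
clock: 26.52
eef_pos: [576.1, -159.4, 104.2]
tcp_rot: [-3.141, -0.0, 1.484]
contact_force: [0.0, -0.8, -0.0]
opening: 0.502
```

```bash
python3 sf.py; python3 look.py h
python3 - <<'E'
from h import *
p,d,c=grab('top'); W=world(c,d)
rect(W,(160,230,205,275),20,6,'tin')
f=np.load('top0.npz')['p']; print('stamp/tin areas diff',[np.abs(f[a:b,e:g].astype(int)-p[a:b,e:g]).mean().round(2) for a,b,e,g in((155,190,165,200),(120,148,258,288),(235,270,165,200),(218,252,250,295))])
print(job.sign_off())
E
```

```text
26.5167 [ 576.1 -159.4  104.2] [-3.141 -0.     1.484] stop frame -53.2 -310.9 0.5021690115885173 [ 0.  -0.8 -0. ]
pack ((601.5068359375, 87.37750244140625), (129.68492126464844, 102.87921142578125), 85.32215118408203) 2215 35.14378021283282
box ((471.951171875, 42.850921630859375), (85.0979232788086, 61.783721923828125), 86.4020767211914)
stopframe lo/hi [ -97.3 -126.8] [-0.3 -0.4]
26.5667 [ 576.03740077 -159.45790616  104.23222414] [ 0.26312461 -0.27997444  0.23609376]
tin c [434.6 260.5] size [59.5 61.2] ang 0.79 z 20.9 546 mean [434.5 259.8  20.7]
stamp/tin areas diff [np.float64(11.2), np.float64(12.29), np.float64(15.34), np.float64(14.72)]
the job is handed in; nothing more can be done
None
```

The card pack is seated in the inside corner of the stop, and I handed the job in at about 26.6 s of the 61 s allowed. I pushed it to the long fence with both open fingertips, slid it along the fence behind the gift box to the end stop, then nudged it once more against each face. It was only pushed; the highest force I read was about 13 N, at the end stop.

**Last checks:**
- **Seating:** The camera puts the pack's far faces 0.3 to 0.4 mm from both stop faces, against a calibration good to about 2 mm. Both final nudges met resistance at the same place as the first pushes. The pack's angle is within about 0.2° of the fence.
- **Gift box and ink tin:** both measured within 1 mm of where they started.
- **Stamps and tape roll:** I have no position figure for these. The stamps and the untouched gift box and tin all differed from the first picture by a similar amount, so that comparison only shows general noise. I did not re-measure the tape roll, but no planned path came near it or the stamps.
- **One disagreement:** After the second push to the fence, image matching hinted the pack had moved up to 0.45 mm off the end stop. I made the last end-stop nudge to correct that. I did not repeat the image match after it.

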